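# Unplug the tea station's spout and stand it to dry

## Robot

A 6-joint arm with a two-finger parallel gripper is mounted at the origin on the work surface. World frame = base frame: x ahead of the robot, y to its left, z up, the work surface at z = 0. Lengths are in m, angles in rad, forces in N, time in s.
With the tool pointing down it reaches from about 0.4 to 0.825 m from the base axis. Payload 7 kg.
Tool frame: the origin (TCP) lies at the centre of the arm's flange, where the gripper is bolted on; the fingertips stand 178 mm ahead of it and the grasp point (between the pads) lies arm.tcp_to_grasp ahead of it (arm.tcp_to_grasp is the distance from the TCP to the grasp point, in m); z points along the fingers, y is the direction in which the jaws open and shut (so a half turn about z gives the same grasp; the last joint's range is limited). The gripper opens to 88 mm and grips with 3 to 60 N. Pads are 19 mm wide; open, the fingers measure 130 mm over their backs; the gripper's body (78 mm by 193 mm) begins 47 mm behind the grasp point.
Start: joints at [-1.031, 0.359, 0.012, 0, -1.224, -0.288], TCP at [0.168, -0.654, 0.405] pointing down, gripper open.
Joint ranges: [-3.07, 3.07], [-1.43, 2.12], [-1.02, 1.25], [-3.03, 1.67], [-3.05, -0], [-3.03, 3.03]. Speed limits (rad/s): [2.39, 2.39, 3.01, 3.14, 3.14, 3.14].

## Interface

Orientations are given as [roll, pitch, yaw] about the fixed x, y, z axes, in that order (R = Rz(yaw) Ry(pitch) Rx(roll)).
In Python, from station import arm gives the robot as it stands.
- The arm moves only by the tool move_arm, never from a script. Its argument "deltas" is a list of rows, each a list of 6 numbers: the shift along the world's x, y, z in mm, then the turn, a rotation vector about the world's x, y, z in degrees. In form: [[tx, ty, tz, ax, ay, az], ...]. A call has exactly 5 rows; each row shifts and turns the commanded pose from where the row before left it; what a row does not reach is not made up. A row lasts 1/12 s, in which the tool goes at most 41.7 mm and 7.16 degrees, less where a joint would pass 70% of its speed; a pose out of reach is approached as far as the arm can. A call with a gripper value outside its range is refused whole. "claw" is the closure in counts, from 0 (fully open) to 255 (shut), set as the call begins (left out, the last holds). The fingers move at their own pace and stop on an object; "squeeze" is the grip in N (left out, the last holds). Time passes only in rows, so rows that do not move let the fingers close, or fill a call up. It gives the time, the measured TCP pose, the force and the opening at its end, in the units of the state.
- arm.get_state(): the state, without advancing time (a new reading comes with each control period).
- arm.grab_frame(name): name is "scene" or "side" or "wrist"; returns the picture (400x640x3 uint8, red, green, blue); there is no depth.
- arm.calibration(name): a dict with "intrinsics" (3x3 intrinsics, pixels), "T" (4x4, takes a point from camera to world coordinates); the wrist camera has in their place "mount" (4x4, takes a point from camera to tool coordinates, whose origin is the TCP and whose axes are the flange's). Camera axes: x right, y up, looking along -z (the intrinsics and any distortion apply to the point x, -y, -z); pixel columns grow to the right and rows downward; lengths in m; the calibration is good to about 2 mm. The wrist camera is an equidistant fisheye: a pixel r from the principal point sees the ray r / f radians off the axis. A picture is of the moment at which its call begins: read the wrist's pose just before it. calibration takes no time and is no camera call.
- arm.job_done(): hands the job in, once; it reports no verdict.
Trained networks look in the newest picture that a camera, given by its name, has taken for a name from the list of things; names that differ only in an ending like _2 or _b are one class to them, and where a whole thing is asked for, a point or a joint stands for the part that bears it (a point fixed in the world has none). Each returns a list of dicts, best first, with "score" (0 to 1); they miss things now and then, are a little off and sometimes report something else, mostly with a low value. They report only what shows in the picture. A call takes as long as a camera call. They do not tell look-alikes from the thing itself.
- arm.spot_in(thing, camera): "xy" ([column, row] in pixels, amid what is visible of it).
- arm.masks_of(thing, camera): "pixels" (400x640 bool, what is visible of it) and "xy" ([column, row] in pixels, amid what is visible of it).
- arm.spot_point(thing, camera): "xy" ([column, row] in pixels: a listed point, or the origin of a listed thing).
The state is a dict: "t": time; "q": joint angles; "qd": joint speeds; "joint_efforts": joint torques, N m; "eef_pos": TCP position; "ee_rot": TCP orientation; "force": force on the tool from outside, world axes, zero at the start; "moment": the same for the moment, N m; "width": finger opening in m.
Only numpy, scipy, OpenCV 4.12 (cv2) and the standard library are available. Lean on these libraries where they do the work, as an engineer would, in place of code of your own. Each camera call takes 0.05 s, during which the arm holds its last target. There are 200 camera calls.

## Task

Take the rigid steel filler spout off the tea station for cleaning: press the wide release ring of its push-fit port down gently, with light finger force, and keep it down while you pull the tube straight up out of the port; do not yank the tube while it is still locked. Then lower the spout, foot first, into the hole of the wooden drying stand until it stands on the bottom, let go and move clear, and leave the kettle, mug, mouse and phone alone.

Things in the scene. Friction and masses are not known exactly. Their poses are not given: they have to be found in the camera images.
- port (a point): Push-fit port on the station's top face: this point is on its vertical axis where the spout's foot rests; z up. A grey boss 32 mm across, 26 mm high stands here. The black release ring above it is 44 mm across, 5 mm thick, with a 17 mm hole for the tube. Its top rests 41 to 55 mm above this point, depending on how far the ring is screwed onto its sleeve: not reported, find it by touch.
- collet (a joint): Release ring: how far it is pressed down, in m, 0 at rest, 0.007 at its hard stop. Sprung: starts to move at about 4 N, about 9 N for 3.5 mm, 14 N at the stop (0.3 N more for each mm/s of speed); springs back when let go. Four teeth inside lock the foot of the tube; they are clear only while the ring is down by 3.2 mm or more. More than 35 N on the ring breaks it.
- spout_leg (a point): Point on the axis of the spout's leg, half-way up it, 40 mm above the underside of the foot. z is up the leg, x points along the arm. At the start the arm lies roughly over the kettle plate, up to 30 degrees either way.
- spout_foot (a point): Centre of the underside of the spout's foot (the lower end of the leg); z up the leg, x along the arm. A 9 mm high groove, 6 mm in diameter, begins 5 mm above it.
- stand_hole0 (a point): Centre of the mouth of the hole in the top face of the fixed wooden drying stand (block 90 x 90 mm, 45 mm high); z up. The hole is 15 mm wide, chamfered 3 mm, 30 mm deep, with a closed bottom.
- kettle: Loose glass kettle, 122 mm in diameter, 167 mm high, handle to +y; origin at the centre of its underside. To be left alone.
- mug: Loose white mug, 80 mm in diameter, 90 mm high; origin at the centre of its underside. To be left alone.
- mouse: Loose black computer mouse, 100 x 58 x 31 mm; origin at the centre of its underside. To be left alone.
- phone: Loose black phone, 150 x 72 x 9 mm, lying flat; origin at the centre of its underside. To be left alone.
- spout: Loose spout, one bent steel tube 12 mm in diameter, about 60 g: an upright leg, from which an arm goes off level, its centre line 80 mm above the foot, runs 90 mm out and ends in a nozzle turned 18 mm down. Origin at the centre of the foot's underside; z up the leg, x along the arm.
- station: White tea station, fixed: a box 170 x 300 mm with its top at 60 mm, a round black kettle plate 125 mm along its +y from the port. Origin on the port's axis at table height. Pressing or pulling the spout against it with more than 45 N (say, pulling while the teeth hold) breaks the fitting.
- ring_axis (a point): Point on the port's axis 40 mm above the station's top face, inside the fitting; fixed, does not follow the ring. Way to release: set both fingertips on the ring, one each side of the tube, about 24 mm apart, press, close them on the tube while pressing, and rise: tube and ring come up together. Once the tube has risen 2 mm with the ring down, the teeth can no longer catch it.
Mind the look-alikes: they are no part of the job. What is meant by the part that bears stand_hole0 is not red, and is the smaller of those in its own colour.

How it is judged:
On the way, in this order (a step that is already met when the one before it is completed fails the run):
1. the release ring is held pressed while the spout is still in the port (value of joint collet above 0.003 m and contact force between the fingers and station above 1 N and z of spout_foot in the frame of port below 0.01 m), for 0.1 s.
2. the spout is drawn clear of the port in the fingers (z of spout_foot in the frame of port above 0.055 m and contact force between the fingers and spout above 0.5 N), for 0.1 s.
3. the spout is lowered into the stand's hole, to within 8 mm of the bottom, still in the fingers (z of spout_foot in the frame of stand_hole0 below -0.022 m and horizontal distance between spout_foot and stand_hole0 below 0.008 m and contact force between the fingers and spout above 0.5 N), for 0.05 s.
At the end, for the whole second after the job is handed in: The spout stands at rest and released in the drying stand's hole, its foot within 8 mm of the bottom and 8 mm of the axis, leaning less than 14 degrees, and the port's release ring has sprung back up to within 1.5 mm (z of spout_foot in the frame of stand_hole0 below -0.022 m and horizontal distance between spout_foot and stand_hole0 below 0.008 m and angle between spout's own z axis and vertical below 0.25 rad and linear speed of spout below 0.02 m/s and value of joint collet below 0.0015 m); the robot touches nothing.
It fails at once if the release ring (or the station) is pressed with more than 35 N (contact force between the fingers and station above 35 N).
It fails at once if the spout is forced against the station with more than 45 N (contact force between spout and station above 45 N).
It fails at once if the kettle, mug, mouse or phone is moved by more than 15 mm (distance of any of kettle, mug, mouse, phone from where it was at the start of the episode above 0.015 m).
It also fails if it takes over 72 s, if anything falls off the work surface, if the arm or the gripper's body presses on something with over 40 N, if the wrist force passes 120 N, or if a joint passes its speed limit or range.

## Working session

There is one attempt and no reset: what is moved stays moved. The work goes in short steps, Python scripts to look and compute and a tool call to move; the robot and the scene stay as the last step left them, time stands still between calls to the robot, and variables do not carry over. Pictures are saved under pics/ and viewed, about 8 in all and at most 12, crops included, and the job is handed in when it is done.

Besides the shell and the picture viewer there is one more tool, called as a command line: name --pt "numbers of a row" for each row, then --argument value for the rest. move_arm: Moves the arm, as the interface text tells. Its arguments: {"type":"object","properties":{"deltas":{"type":"array","items":{"type":"array","items":{"type":"number"}}},"claw":{"type":"number"},"squeeze":{"type":"number"}},"required":["deltas"]}

```bash
mkdir -p pics; ls
cat > h.py <<'E'
import numpy as np, cv2, sys
sys.path.insert(0,'.')
from station import arm
from scipy.spatial.transform import Rotation as R
def tcp():
    s=arm.get_state(); T=np.eye(4); T[:3,:3]=R.from_euler('xyz',s['ee_rot']).as_matrix(); T[:3,3]=s['eef_pos']; return T
def ray(cam,xy,T=None):
    c=arm.calibration(cam); K=np.array(c['intrinsics'])
    if cam=='wrist':
        T=(tcp() if T is None else T)@np.array(c['mount'])
        d=np.array([(xy[0]-K[0,2])/K[0,0],(xy[1]-K[1,2])/K[1,1]]); th=np.hypot(*d)
        v=np.array([*(d/max(th,1e-9)*np.sin(th)),np.cos(th)])
    else:
        T=np.array(c['T']); D=np.array(c.get('distortion',c.get('dist',np.zeros(5))),float)
        p=cv2.undistortPoints(np.array([[xy]],float),K,D)[0,0]; v=np.array([p[0],p[1],1]); v/=np.linalg.norm(v)
    return T[:3,3],T[:3,:3]@(v*[1,-1,-1])
def tri(rays):
    A=0;b=0
    for o,d in rays:
        P=np.eye(3)-np.outer(d,d);A=A+P;b=b+P@o
    x=np.linalg.solve(A,b); return x,[np.linalg.norm((np.eye(3)-np.outer(d,d))@(x-o)) for o,d in rays]
def atz(r,z): o,d=r; return o+d*(z-o[2])/d[2]
E
python3 - <<'E'
from h import *
np.set_printoptions(precision=4,suppress=True)
print(arm.get_state(), arm.tcp_to_grasp)
ims=[]
for c in ['scene','side','wrist']:
    print(c,arm.calibration(c))
    im=arm.grab_frame(c); cv2.imwrite(f'pics/{c}0.png',im[:,:,::-1])
    for n in ['port','spout_leg','spout_foot','stand_hole0','kettle','mug','mouse','phone','ring_axis']:
        for d in arm.spot_point(n,c)[:4]: print(n,np.round(d['xy'],1),round(d['score'],2),end='; ')
        print()
E
```

```text
pics
{'t': 0.0, 'q': array([-1.0309,  0.3594,  0.0111, -0.0003, -1.2241, -0.2881]), 'qd': array([-0.0009, -0.0014, -0.0002,  0.0009, -0.0013, -0.0004]), 'joint_efforts': array([  0.0005, -58.2707,  29.3054,   6.9966,   0.0069,  -0.0002]), 'eef_pos': array([ 0.1681, -0.6535,  0.4037]), 'ee_rot': array([ 3.14  , -0.0001, -2.8899]), 'force': array([ 0.0715,  0.0858, -0.8711]), 'moment': array([-0.0287,  0.0006,  0.0103]), 'width': 0.08768831603704264} 0.1593
scene {'intrinsics': array([[403.9143,   0.    , 323.0212],
       [  0.    , 403.9143, 201.2683],
       [  0.    ,   0.    ,   1.    ]]), 'T': array([[-0.0179, -0.7696,  0.6383,  1.2546],
       [ 0.9997, -0.0224,  0.0011, -0.0138],
       [ 0.0135,  0.6381,  0.7698,  0.9701],
       [ 0.    ,  0.    ,  0.    ,  1.    ]])}
port [321.6 228. ] 0.74; 
spout_leg [320.9 217.7] 0.47; 
spout_foot [286.8 293.7] 0.69; 
stand_hole0 [232.8 151.7] 0.81; stand_hole0 [175.3 207.3] 0.8; stand_hole0 [228.9 192.8] 0.68; 
kettle [490.  251.4] 0.96; kettle [173.2 179.1] 0.44; 
mug [287.9 290.2] 0.95; mug [174.9 176.7] 0.6; mug [329.4 214.4] 0.36; 
m
[... 416 characters left out ...]
  0.    ,  1.    ]])}
port [304.5 196.3] 0.84; 
spout_leg [308.2 179.2] 0.46; 

stand_hole0 [403.3 137.9] 0.72; stand_hole0 [445.6 190.4] 0.64; 
kettle [185. 304.] 0.69; 
mug [292.3 170.6] 0.75; 
mouse [446.8 163.6] 0.42; 
phone [371.4 130.4] 0.57; 
ring_axis [307.7 184.1] 0.73; ring_axis [394.9 168.1] 0.39; 
wrist {'intrinsics': array([[309.7069,   0.    , 313.8424],
       [  0.    , 309.7069, 200.5094],
       [  0.    ,   0.    ,   1.    ]]), 'mount': array([[ 0.0002,  0.9507,  0.3101,  0.0844],
       [ 1.    , -0.    , -0.0006,  0.0009],
       [-0.0006,  0.3101, -0.9507,  0.0191],
       [ 0.    ,  0.    ,  0.    ,  1.    ]])}




kettle [592.  390.5] 0.66; 

mouse [379.8 311.4] 0.91;
```

Run:
```python
from h import *
np.set_printoptions(precision=4,suppress=True)
for n,a,b in [('port',(321.6,228),(304.5,196.3)),('ring',(323,218.5),(307.7,184.1)),('leg',(320.9,217.7),(308.2,179.2)),('holeA',(232.8,151.7),(445.6,190.4)),('holeB',(228.9,192.8),(403.3,137.9)),('hA2',(232.8,151.7),(403.3,137.9)),('hB2',(228.9,192.8),(445.6,190.4)),('hC',(175.3,207.3),(403.3,137.9)),('kettle',(490,251.4),(185,304)),('mug',(287.9,290.2),(292.3,170.6)),('phone',(162.8,261.4),(371.4,130.4)),('mouse',(173.5,177.5),(446.8,163.6))]:
    print(n,*tri([ray('scene',a),ray('side',b)]))
for p in [(232.8,151.7),(175.3,207.3),(228.9,192.8)]: print(atz(ray('scene',p),.045))
```

```text
port [ 0.6011 -0.0105  0.0596] [np.float64(0.007881974946247365), np.float64(0.0078819749462473)]
ring [ 0.5998 -0.0139  0.1081] [np.float64(0.00014038112116009717), np.float64(0.000140381121160212)]
leg [ 0.6053 -0.0205  0.1197] [np.float64(0.0011105160795821746), np.float64(0.0011105160795819857)]
holeA [ 0.2918 -0.3169  0.057 ] [np.float64(0.004801750737770846), np.float64(0.0048017507377708475)]
holeB [ 0.4985 -0.3106  0.1289] [np.float64(0.04110855721483978), np.float64(0.04110855721483985)]
hA2 [ 0.4507 -0.2688  0.2105] [np.float64(0.007032856770678178), np.float64(0.007032856770678302)]
hB2 [ 0.3363 -0.3717 -0.0551] [np.float64(0.046060847312788346), np.float64(0.04606084731278838)]
hC [ 0.5331 -0.4401  0.0581] [np.float64(0.0001759517321606901), np.float64(0.00017595173216075467)]
kettle [ 0.6178  0.4636 -0.0045] [np.float64(0.0023719094672253207), np.float64(0.0023719094672251958)]
mug [ 0.7544 -0.103  -0.005 ] [np.float64(0.00036836941410646246), np.float64(0.0003683694141064674)]
phone [ 0.678  -0.4544  0.0002] [np.float64(0.001016156329384637), np.float64(0.0010161563293846082)]
mouse [ 0.3714 -0.4967  0.0029] [np.float64(0.005591913648883492), np.float64(0.005591913648883574)]
[ 0.2838 -0.3164  0.045 ]
[ 0.5229 -0.446   0.045 ]
[ 0.4626 -0.2994  0.045 ]
```

View pics/scene0.png

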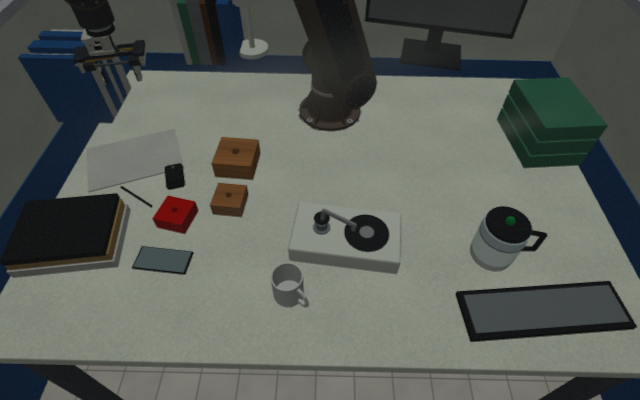

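View pics/side0.png

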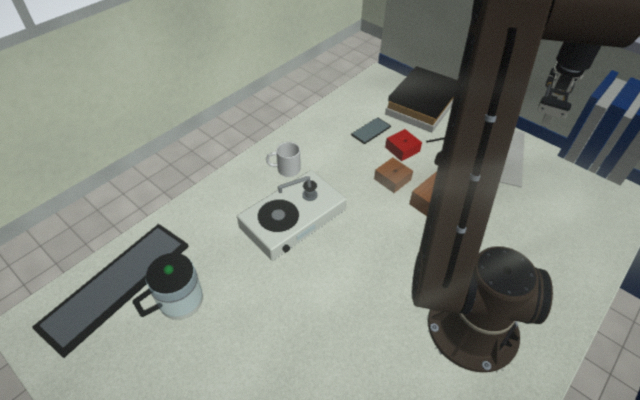

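Run:
```python
from h import *
np.set_printoptions(precision=4,suppress=True)
s=cv2.imread('pics/scene0.png');d=cv2.imread('pics/side0.png')
a=cv2.resize(s[125:240,145:275],None,fx=3,fy=3,interpolation=2);b=cv2.resize(s[190:280,280:410],None,fx=3,fy=3,interpolation=2)
c=cv2.resize(d[120:235,365:465],None,fx=3,fy=3,interpolation=2);e=cv2.resize(d[165:255,235:345],None,fx=3,fy=3,interpolation=2)
W=np.zeros((a.shape[0]+b.shape[0],a.shape[1]+max(c.shape[1],e.shape[1]),3),np.uint8)
for im,(y,x) in [(a,(0,0)),(b,(a.shape[0],0)),(c,(0,a.shape[1])),(e,(a.shape[0],a.shape[1]))]: W[y:y+im.shape[0],x:x+im.shape[1]]=im
cv2.imwrite('pics/crop1.png',W);print(W.shape)
print(tri([ray('scene',(229,192)),ray('side',(394,169))]))
```

```text
(615, 720, 3)
(array([ 0.4688, -0.2954,  0.0547]), [np.float64(0.0014120719344921), np.float64(0.0014120719344920553)])
```

View pics/crop1.png

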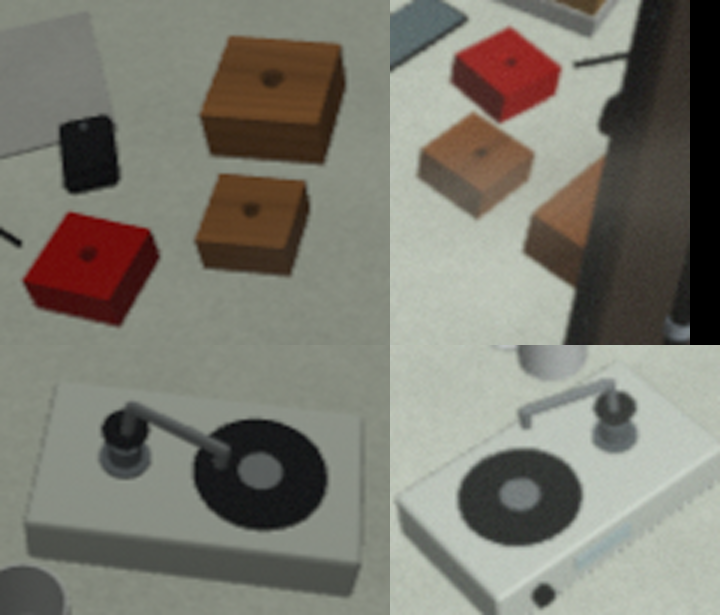

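Blocks with a hole: red at scene (174,209), big brown at (236,151), small brown at (229,195). The target is the small brown one: it isn't red and is the smaller of the browns. The crop confirms this.

Run:
```python
from h import *
np.set_printoptions(precision=4,suppress=True)
t=lambda a,b: tri([ray('scene',a),ray('side',b)])
print('hole',t((228.7,195),(395,171)))
e=t((324.3,211),(309.3,177.7));n=t((354,225.7),(279.7,186.7));print('elbow',e,'noz',n)
v=n[0]-e[0];print('yaw arm',np.degrees(np.arctan2(v[1],v[0])),np.linalg.norm(v))
print('ring',t((322.5,218.5),(309.7,185)))
```

```text
hole (array([ 0.4676, -0.3002,  0.041 ]), [np.float64(0.0003791918306612223), np.float64(0.0003791918306613302)])
elbow (array([ 0.5957, -0.0131,  0.1377]), [np.float64(0.002485331988448426), np.float64(0.0024853319884484176)]) noz (array([0.6387, 0.066 , 0.1318]), [np.float64(5.56690609651838e-05), np.float64(5.566906096522754e-05)])
yaw arm 61.51633655535941 0.090264351767947
ring (array([ 0.5957, -0.0165,  0.104 ]), [np.float64(0.0013389024489951335), np.float64(0.001338902448995103)])
```

move_arm --pt "21.5 32 0 0 0 2.36" --pt "21.5 32 0 0 0 2.36" --pt "21.5 32 0 0 0 2.36" --pt "21.5 32 0 0 0 2.36" --pt "21.5 32 0 0 0 2.36" --claw 120

```text
t: 1.92
eef_pos: [0.2761, -0.4922, 0.4047]
ee_rot: [-3.141, 0.0, -2.682]
force: [0.7, -0.4, 0.5]
width: 0.0599
```

move_arm --pt "21.5 32 0 0 0 2.36" --pt "21.5 32 0 0 0 2.36" --pt "21.5 32 0 0 0 2.36" --pt "21.5 32 0 0 0 2.36" --pt "21.5 32 0 0 0 2.36"

```text
t: 2.33
eef_pos: [0.3837, -0.332, 0.4051]
ee_rot: [-3.141, 0.0, -2.476]
force: [1.3, -0.3, -0.4]
width: 0.0466
```

move_arm --pt "21.5 32 0 0 0 2.36" --pt "21.5 32 0 0 0 2.36" --pt "21.5 32 0 0 0 2.36" --pt "21.5 32 0 0 0 2.36" --pt "21.5 32 0 0 0 2.36"

```text
t: 2.75
eef_pos: [0.4912, -0.1718, 0.4051]
ee_rot: [-3.141, 0.001, -2.27]
force: [0.5, -0.2, -0.2]
width: 0.0462
```

move_arm --pt "21.5 32 0 0 0 2.36" --pt "21.5 32 0 0 0 2.36" --pt "21.5 32 0 0 0 2.36" --pt "21.5 32 0 0 0 2.36" --pt "0 0 0 0 0 2.36"

```text
t: 3.17
eef_pos: [0.5798, -0.0411, 0.4042]
ee_rot: [-3.141, 0.001, -2.06]
force: [0.8, -0.8, 0.5]
width: 0.0465
```

Run:
```python
from h import *
np.set_printoptions(precision=4,suppress=True)
s=arm.get_state();print({k:s[k] for k in('t','eef_pos','ee_rot','force','width')})
im=arm.grab_frame('wrist'); cv2.imwrite('pics/w1.png',im[:,:,::-1])
for n in ['port','spout_leg','spout_foot','ring_axis','stand_hole0']:
    for d in arm.spot_point(n,'wrist')[:3]:
        print(n,np.round(d['xy'],1),round(d['score'],2),atz(ray('wrist',d['xy']),{'port':.06,'spout_leg':.1,'spout_foot':.06,'ring_axis':.1,'stand_hole0':.045}[n]))
```

```text
{'t': 3.1667, 'eef_pos': array([ 0.5798, -0.0411,  0.4042]), 'ee_rot': array([-3.1407,  0.0007, -2.0603]), 'force': array([ 0.797 , -0.7913,  0.5046]), 'width': 0.04653142818719632}
port [310.4 204.4] 0.97 [ 0.5925 -0.0221  0.06  ]
spout_leg [312.  220.8] 0.71 [ 0.592 -0.019  0.1  ]
ring_axis [312.6 218.1] 0.96 [ 0.5899 -0.0222  0.1   ]
```

View pics/w1.png

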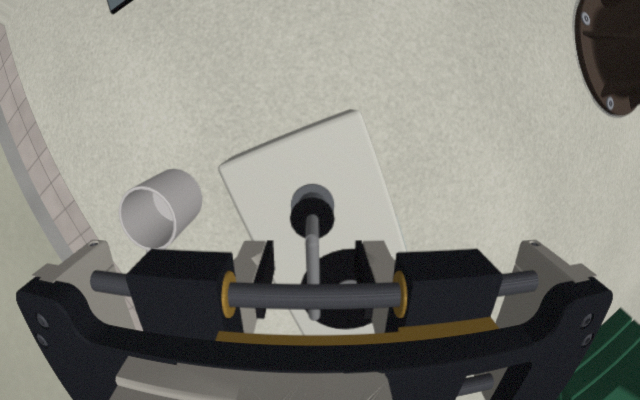

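Run:
```python
from h import *
np.set_printoptions(precision=4,suppress=True)
im=cv2.imread('pics/w1.png'); cv2.imwrite('pics/w1c.png',cv2.resize(im[160:330,230:400],None,fx=3.5,fy=3.5,interpolation=2))
a=atz(ray('wrist',(313,219)),.14);b=atz(ray('wrist',(315.5,314)),.14)
print(a,b,np.linalg.norm(b-a),np.degrees(np.arctan2(*(b-a)[1::-1])))
print(atz(ray('wrist',(312.5,216)),.105))
for r,d in [(t,arm.masks_of(t,'wrist')) for t in ['collet','spout']]: print(r,[(x['score'],x['xy'],x['pixels'].sum()) for x in d])
for n in ['port','ring_axis']:
  print(n,tri([ray('scene',{'port':(321.6,228),'ring_axis':(323,218.5)}[n]),ray('side',{'port':(304.5,196.3),'ring_axis':(308,184.1)}[n]),ray('wrist',{'port':(310.4,204.4),'ring_axis':(312.6,218.1)}[n])]))
```

```text
[ 0.5825 -0.0352  0.14  ] [0.6294 0.0563 0.14  ] 0.10280393684095723 62.84110108854014
[ 0.5881 -0.0261  0.105 ]
collet [(0.89, [313.9, 214.0], np.int64(1225))]
spout [(0.88, [312.7, 254.7], np.int64(1048)), (0.23, [311.4, 214.9], np.int64(1123))]
port (array([ 0.5981, -0.0151,  0.0536]), [np.float64(0.005666017139056522), np.float64(0.01226603284415917), np.float64(0.008271465242173525)])
ring_axis (array([ 0.5956, -0.0176,  0.1026]), [np.float64(0.0035605857649498546), np.float64(0.006133234276647918), np.float64(0.007644520280673362)])
```

View pics/w1c.png

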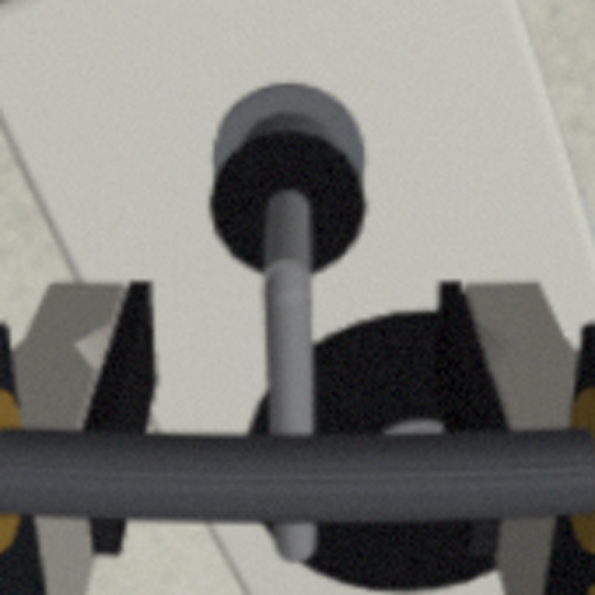

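move_arm --pt "4 6 -8 0 0 0" --pt "4 6 -8 0 0 0" --pt "4 5 -9 0 0 0" --pt "0 0 0 0 0 0" --pt "0 0 0 0 0 0"

```text
t: 3.98
eef_pos: [0.5887, -0.0283, 0.3783]
ee_rot: [3.14, -0.002, -2.065]
force: [0.4, -0.3, 0.2]
width: 0.0462
```

Run:
```python
from h import *
np.set_printoptions(precision=4,suppress=True)
s=arm.get_state();print({k:s[k] for k in('t','eef_pos','ee_rot','force','width')}); T=tcp(); np.save('T2.npy',T)
im=arm.grab_frame('wrist'); cv2.imwrite('pics/w2.png',im[:,:,::-1])
for n in ['port','spout_leg','ring_axis']:
    for d in arm.spot_point(n,'wrist')[:3]:
        print(n,np.round(d['xy'],1),round(d['score'],2),atz(ray('wrist',d['xy'],T),{'port':.06,'spout_leg':.1,'ring_axis':.1}[n]))
cv2.imwrite('pics/w2c.png',cv2.resize(im[150:350,220:420,::-1],None,fx=3,fy=3,interpolation=2)); print(arm.get_state()['eef_pos'])
```

```text
{'t': 3.9833, 'eef_pos': array([ 0.5887, -0.0283,  0.3783]), 'ee_rot': array([ 3.1398, -0.0017, -2.0654]), 'force': array([ 0.4363, -0.2841,  0.2205]), 'width': 0.04621640341556215}
port [310.2 199.6] 0.71 [ 0.5969 -0.0186  0.06  ]
port [168.2 193.2] 0.64 [ 0.7296 -0.0986  0.06  ]
port [311.6 212.5] 0.26 [ 0.6023 -0.0056  0.06  ]
spout_leg [312.9 213.6] 0.66 [ 0.5946 -0.017   0.1   ]
ring_axis [316.9 212.7] 0.73 [ 0.591  -0.0161  0.1   ]
[ 0.5887 -0.0287  0.3799]
```

View pics/w2c.png

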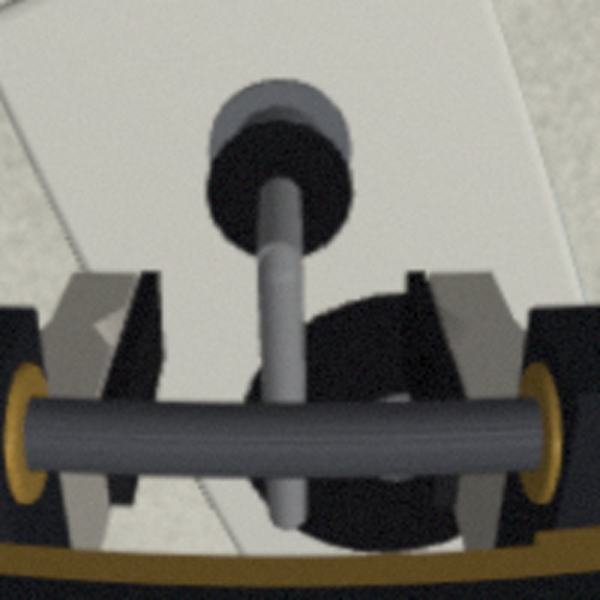

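Run:
```python
from h import *
np.set_printoptions(precision=4,suppress=True)
T=np.load('T2.npy')
a=atz(ray('wrist',(313.3,235),T),.142);b=atz(ray('wrist',(316,319),T),.142)
print(a,b,np.linalg.norm(b-a),np.degrees(np.arctan2(*(b-a)[1::-1])))
r=ray('wrist',(313.3,212.7),T)
for z in (.101,.108,.115):print(atz(r,z), 48*np.linalg.norm(atz(r,z)-r[0])/309.7)
print(tri([ray('scene',(322.5,218)),ray('side',(309.7,185)),r]))
print('base of boss',atz(ray('wrist',(220+280/3,150+148/3),T),.086))
```

```text
[ 0.5952 -0.0151  0.142 ] [0.6327 0.0593 0.142 ] 0.08337559138676913 63.28318739755024
[ 0.5937 -0.0179  0.101 ] 0.04267484435178999
[ 0.5924 -0.0202  0.108 ] 0.04151847205292289
[ 0.5912 -0.0225  0.115 ] 0.040362099754055795
(array([ 0.5943, -0.0172,  0.1036]), [np.float64(0.0018190032689435697), np.float64(0.0012038112006406633), np.float64(0.001827383491071201)])
base of boss [ 0.59   -0.0246  0.086 ]
```

move_arm --pt "6 11 -10 0 0 1" --pt "0 0 -10 0 0 0" --pt "0 0 -10 0 0 0" --pt "0 0 0 0 0 0" --pt "0 0 0 0 0 0" --claw 182 --squeeze 10

```text
t: 4.6
eef_pos: [0.5944, -0.0178, 0.3487]
ee_rot: [3.14, -0.001, -2.049]
force: [-0.6, 0.7, -0.0]
width: 0.0259
```

Run:
```python
from h import *
np.set_printoptions(precision=4,suppress=True)
s=arm.get_state();print({k:s[k] for k in('t','eef_pos','ee_rot','force','width')})
im=arm.grab_frame('wrist')
cv2.imwrite('pics/w3c.png',cv2.resize(im[150:350,220:420,::-1],None,fx=3,fy=3,interpolation=2))
```

```text
{'t': 4.6, 'eef_pos': array([ 0.5944, -0.0178,  0.3487]), 'ee_rot': array([ 3.1401, -0.0015, -2.0486]), 'force': array([-0.6008,  0.6875, -0.0055]), 'width': 0.025880036900838913}
```

View pics/w3c.png

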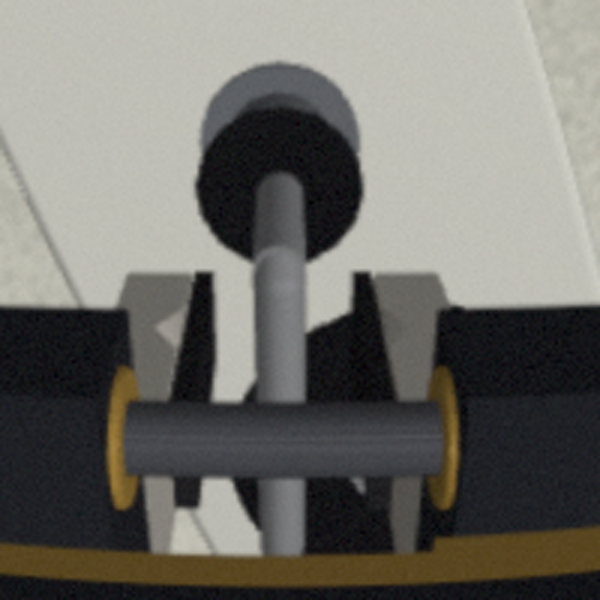

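Run:
```python
from h import *
np.set_printoptions(precision=4,suppress=True)
T=tcp()
for r in [ray('wrist',(313.3,212.3),T)]:
  for z in (.101,.105,.112): print(atz(r,z), (np.linalg.inv(T)@np.r_[atz(r,z),1])[:3]*1e3)
print((np.linalg.inv(T)@np.r_[tri([ray('wrist',(313.3,212.3),T),ray('wrist',(313.3,212.7),np.load('T2.npy'))])[0],1])[:3])
```

```text
[ 0.5948 -0.017   0.101 ] [ -0.9234   0.1142 248.4073]
[ 0.5941 -0.0183  0.105 ] [  0.5537   0.1196 244.4083]
[ 0.5929 -0.0206  0.112 ] [  3.1386   0.1292 237.4101]
[-0.0499 -0.0001  0.3827]
```

move_arm --pt "0 0 -10 0 0 0" --pt "0 0 -10 0 0 0" --pt "0 0 -10 0 0 0" --pt "0 0 -10 0 0 0" --pt "0 0 -10 0 0 0"

```text
t: 5.07
eef_pos: [0.5944, -0.0178, 0.2983]
ee_rot: [3.141, -0.0, -2.049]
force: [-0.4, -0.3, -0.0]
width: 0.0252
```

move_arm --pt "0 0 -2 0 0 0" --pt "0 0 0 0 0 0" --pt "0 0 0 0 0 0" --pt "0 0 0 0 0 0" --pt "0 0 0 0 0 0"

```text
t: 5.48
eef_pos: [0.5949, -0.0177, 0.2983]
ee_rot: [-3.141, 0.001, -2.048]
force: [-0.3, 0.3, 0.2]
width: 0.0251
```

move_arm --pt "0 0 -1 0 0 0" --pt "0 0 -1 0 0 0" --pt "0 0 -1 0 0 0" --pt "0 0 -1 0 0 0" --pt "0 0 0 0 0 0"

```text
t: 5.9
eef_pos: [0.5945, -0.0177, 0.2934]
ee_rot: [3.141, -0.0, -2.049]
force: [-1.1, 0.2, 0.3]
width: 0.025
```

move_arm --pt "0 0 -1 0 0 0" --pt "0 0 -1 0 0 0" --pt "0 0 -1 0 0 0" --pt "0 0 0 0 0 0" --pt "0 0 0 0 0 0"

```text
t: 6.32
eef_pos: [0.5946, -0.0177, 0.2905]
ee_rot: [3.141, -0.0, -2.049]
force: [-0.3, 0.4, -0.2]
width: 0.0251
```

Tips at about 0.1125, no contact yet.

move_arm --pt "0 0 -1 0 0 0" --pt "0 0 -1 0 0 0" --pt "0 0 -1 0 0 0" --pt "0 0 0 0 0 0" --pt "0 0 0 0 0 0"

```text
t: 6.73
eef_pos: [0.5946, -0.0177, 0.2876]
ee_rot: [3.141, -0.0, -2.049]
force: [0.1, 0.3, -0.8]
width: 0.0249
```

move_arm --pt "0 0 -1 0 0 0" --pt "0 0 -1 0 0 0" --pt "0 0 -1 0 0 0" --pt "0 0 0 0 0 0" --pt "0 0 0 0 0 0"

```text
t: 7.15
eef_pos: [0.5946, -0.0177, 0.2846]
ee_rot: [3.141, -0.0, -2.048]
force: [-0.6, 0.1, -0.0]
width: 0.0248
```

move_arm --pt "0 0 -1 0 0 0" --pt "0 0 -1 0 0 0" --pt "0 0 -1 0 0 0" --pt "0 0 0 0 0 0" --pt "0 0 0 0 0 0"

```text
t: 7.57
eef_pos: [0.5948, -0.0177, 0.2824]
ee_rot: [-3.141, 0.0, -2.048]
force: [-1.2, 0.0, 5.7]
width: 0.0248
```

move_arm --pt "0 0 -1 0 0 0" --pt "0 0 -1 0 0 0" --pt "0 0 -1 0 0 0" --pt "0 0 0 0 0 0" --pt "0 0 0 0 0 0"

```text
t: 7.98
eef_pos: [0.5948, -0.0177, 0.2799]
ee_rot: [-3.14, 0.0, -2.048]
force: [-2.9, 1.3, 8.8]
width: 0.025
```

move_arm --pt "0 0 -1 0 0 0" --pt "0 0 -1 0 0 0" --pt "0 0 0 0 0 0" --pt "0 0 0 0 0 0" --pt "0 0 0 0 0 0"

```text
t: 8.4
eef_pos: [0.5948, -0.0177, 0.2782]
ee_rot: [-3.14, 0.0, -2.048]
force: [-3.4, 0.1, 11.5]
width: 0.0251
```

move_arm --pt "0 0 0 0 0 0" --pt "0 0 0 0 0 0" --pt "0 0 0 0 0 0" --pt "0 0 0 0 0 0" --pt "0 0 0 0 0 0" --claw 255 --squeeze 25

```text
t: 8.82
eef_pos: [0.595, -0.0175, 0.2783]
ee_rot: [-3.14, 0.001, -2.048]
force: [-3.4, 0.2, 11.2]
width: 0.0117
```

move_arm --pt "0 0 0 0 0 0" --pt "0 0 0 0 0 0" --pt "0 0 0 0 0 0" --pt "0 0 0 0 0 0" --pt "0 0 0 0 0 0"

```text
t: 9.23
eef_pos: [0.595, -0.0175, 0.2783]
ee_rot: [-3.14, 0.001, -2.048]
force: [-3.9, 1.5, 11.7]
width: 0.0116
```

move_arm --pt "0 0 0 0 0 0" --pt "0 0 0 0 0 0" --pt "0 0 0 0 0 0" --pt "0 0 -1 0 0 0" --pt "0 0 -0.5 0 0 0" --claw 182

```text
t: 9.65
eef_pos: [0.5969, -0.018, 0.2782]
ee_rot: [-3.135, 0.003, -2.047]
force: [3.0, -4.4, 12.7]
width: 0.0251
```

move_arm --pt "0 0 0 0 0 0" --pt "0 0 0 0 0 0" --pt "0 0 0 0 0 0" --pt "0 0 0 0 0 0" --pt "0 0 0 0 0 0"

```text
t: 10.07
eef_pos: [0.5969, -0.0181, 0.2781]
ee_rot: [-3.135, 0.003, -2.047]
force: [3.1, -4.4, 12.1]
width: 0.0252
```

move_arm --pt "0 0 -0.5 0 0 0" --pt "0 0 -0.5 0 0 0" --pt "0 0 0 0 0 0" --pt "0 0 0 0 0 0" --pt "0 0 0 0 0 0"

```text
t: 10.48
eef_pos: [0.5969, -0.0181, 0.2773]
ee_rot: [-3.135, 0.003, -2.047]
force: [3.7, -3.8, 12.8]
width: 0.0253
```

move_arm --pt "0 0 0 0 0 0" --pt "0 0 0 0 0 0" --pt "0 0 0 0 0 0" --pt "0 0 0 0 0 0" --pt "0 0 0 0 0 0" --claw 255 --squeeze 25

```text
t: 10.9
eef_pos: [0.5952, -0.0173, 0.2768]
ee_rot: [-3.139, 0.002, -2.048]
force: [-6.5, 4.2, 17.6]
width: 0.0118
```

move_arm --pt "0 0 0 0 0 0" --pt "0 0 0 0 0 0" --pt "0 0 0 0 0 0" --pt "0 0 0 0 0 0" --pt "0 0 0 0 0 0"

```text
t: 11.32
eef_pos: [0.5952, -0.0173, 0.2768]
ee_rot: [-3.139, 0.002, -2.048]
force: [-5.2, 3.2, 18.5]
width: 0.0116
```

move_arm --pt "0 0 1 0 0 0" --pt "0 0 1 0 0 0" --pt "0 0 1 0 0 0" --pt "0 0 0 0 0 0" --pt "0 0 0 0 0 0"

```text
t: 11.73
eef_pos: [0.5951, -0.0173, 0.2787]
ee_rot: [-3.14, 0.002, -2.048]
force: [-3.1, 3.7, 9.9]
width: 0.0113
```

move_arm --pt "0 0 1 0 0 0" --pt "0 0 1 0 0 0" --pt "0 0 1 0 0 0" --pt "0 0 1 0 0 0" --pt "0 0 0 0 0 0"

```text
t: 12.15
eef_pos: [0.5951, -0.0173, 0.2815]
ee_rot: [-3.141, 0.001, -2.048]
force: [0.8, 4.9, 3.2]
width: 0.0112
```

move_arm --pt "0 0 1 0 0 0" --pt "0 0 1 0 0 0" --pt "0 0 1 0 0 0" --pt "0 0 1 0 0 0" --pt "0 0 1 0 0 0"

```text
t: 12.57
eef_pos: [0.595, -0.0174, 0.2855]
ee_rot: [-3.142, 0.001, -2.049]
force: [2.7, 3.7, 1.3]
width: 0.0114
```

Free, not locked. Pull on up.

move_arm --pt "0 0 3 0 0 0" --pt "0 0 5 0 0 0" --pt "0 0 6 0 0 0" --pt "0 0 6 0 0 0" --pt "0 0 6 0 0 0"

```text
t: 12.98
eef_pos: [0.5941, -0.0181, 0.3121]
ee_rot: [3.14, -0.002, -2.049]
force: [0.6, -0.4, -3.2]
width: 0.0116
```

move_arm --pt "0 0 10 0 0 0" --pt "0 0 10 0 0 0" --pt "0 0 10 0 0 0" --pt "0 0 10 0 0 0" --pt "0 0 10 0 0 0"

```text
t: 13.4
eef_pos: [0.5945, -0.0179, 0.3635]
ee_rot: [-3.141, 0.0, -2.049]
force: [-0.2, -0.6, -1.0]
width: 0.0114
```

move_arm --pt "0 0 10 0 0 0" --pt "0 0 0 0 0 0" --pt "0 0 0 0 0 0" --pt "0 0 0 0 0 0" --pt "0 0 0 0 0 0"

```text
t: 13.82
eef_pos: [0.5944, -0.0177, 0.3714]
ee_rot: [3.141, -0.001, -2.049]
force: [0.7, -0.0, -1.1]
width: 0.0113
```

Run:
```python
from h import *
np.set_printoptions(precision=4,suppress=True)
s=arm.get_state();print({k:s[k] for k in('t','eef_pos','ee_rot','force','width')})
T=tcp();im=arm.grab_frame('wrist')
a=im[120:360,180:460,::-1]
sd=arm.grab_frame('side')[100:260,230:390,::-1]
a=cv2.resize(a,None,fx=1.6,fy=1.6);sd=cv2.resize(sd,(a.shape[0],a.shape[0]),interpolation=2)
cv2.imwrite('pics/g.png',np.hstack([a,sd]))
print([ (d['xy'],d['score'],tri([ray('side',d['xy']),ray('side',d['xy'])])[0] if 0 else '') for d in arm.spot_point('spout_foot','side')])
```

```text
{'t': 13.8167, 'eef_pos': array([ 0.5944, -0.0177,  0.3714]), 'ee_rot': array([ 3.1405, -0.0007, -2.0487]), 'force': array([ 0.7233, -0.0395, -1.1391]), 'width': 0.011309988486931521}
[]
```

View pics/g.png

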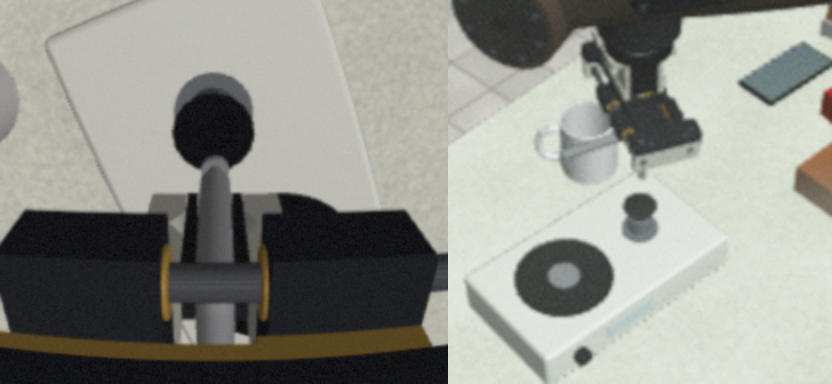

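move_arm --pt "-5 -10 2 0 0 0" --pt "-13 -28 0 0 0 0" --pt "-13 -28 0 0 0 0" --pt "-13 -28 0 0 0 0" --pt "-13 -28 0 0 0 0"

```text
t: 14.38
eef_pos: [0.5366, -0.141, 0.3741]
ee_rot: [3.141, -0.0, -2.048]
force: [0.5, -0.6, -0.7]
width: 0.0115
```

move_arm --pt "-13 -30 0 0 0 0" --pt "-13 -30 0 0 0 0" --pt "-13 -30 0 0 0 0" --pt "-13 -30 0 0 0 0" --pt "-13 -30 0 0 0 0"

```text
t: 14.8
eef_pos: [0.4714, -0.2912, 0.3743]
ee_rot: [-3.142, -0.0, -2.048]
force: [1.0, -0.9, -0.2]
width: 0.0115
```

move_arm --pt "-5 -10 -5 0 0 0" --pt "0 0 -5 0 0 0" --pt "0 0 -5 0 0 0" --pt "0 0 0 0 0 0" --pt "0 0 0 0 0 0"

```text
t: 15.22
eef_pos: [0.4679, -0.299, 0.3588]
ee_rot: [3.141, -0.0, -2.048]
force: [-0.3, 0.6, -0.5]
width: 0.0112
```

Run:
```python
from h import *
np.set_printoptions(precision=4,suppress=True)
s=arm.get_state();print({k:s[k] for k in('t','eef_pos','ee_rot','force','width')})
T=tcp();np.save('T4.npy',T);im=arm.grab_frame('wrist')
for d in arm.spot_point('stand_hole0','wrist'):
    print('hole',d['xy'],d['score'],atz(ray('wrist',d['xy'],T),.045))
for d in arm.spot_point('spout_foot','wrist'): print('foot',d['xy'],d['score'])
cv2.imwrite('pics/h1.png',cv2.resize(im[100:350,190:440,::-1],None,fx=2.4,fy=2.4,interpolation=2))
```

```text
{'t': 15.2167, 'eef_pos': array([ 0.4679, -0.299 ,  0.3588]), 'ee_rot': array([ 3.1407, -0.0002, -2.0475]), 'force': array([-0.2776,  0.6241, -0.4618]), 'width': 0.01123421385432418}
hole [182.9, 86.5] 0.93 [ 0.5334 -0.4521  0.045 ]
hole [309.5, 192.5] 0.92 [ 0.4729 -0.297   0.045 ]
hole [468.6, 116.2] 0.92 [ 0.2905 -0.2955  0.045 ]
foot [313.4, 224.4] 0.87
```

View pics/h1.png

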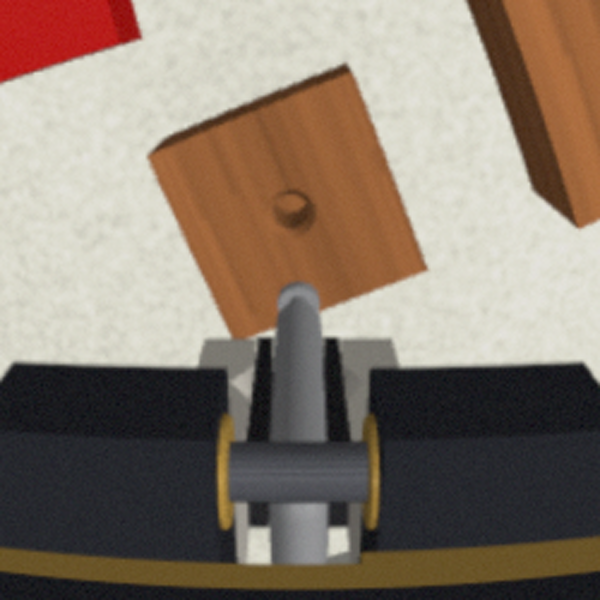

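Run:
```python
from h import *
np.set_printoptions(precision=4,suppress=True)
T=np.load('T4.npy')
h=ray('wrist',(312.5,187.3),T)
print('tri',tri([ray('scene',(228.7,195)),ray('side',(395,171)),h]))
for n,p in [('hole',atz(h,.045)),('foot ctr?',atz(ray('wrist',(314.2,222.5),T),.142)),('foot near edge',atz(ray('wrist',(314.2,219),T),.142))]:
  print(n,p,(np.linalg.inv(T)@np.r_[p,1])[:3])
```

```text
tri (array([ 0.4679, -0.2998,  0.0414]), [np.float64(0.0003008983983788886), np.float64(0.0006704762226976728), np.float64(0.0004716262455832599)])
hole [ 0.4678 -0.3004  0.045 ] [ 0.0012 -0.0008  0.3138]
foot ctr? [ 0.4655 -0.3015  0.142 ] [0.0033 0.0008 0.2168]
foot near edge [ 0.4644 -0.3038  0.142 ] [0.0059 0.0008 0.2168]
```

move_arm --pt "1 -1.5 -12 0 0 0" --pt "0 0 -15 0 0 0" --pt "0 0 -15 0 0 0" --pt "0 0 -15 0 0 0" --pt "0 0 -15 0 0 0"

```text
t: 15.78
eef_pos: [0.4691, -0.3007, 0.2869]
ee_rot: [-3.141, 0.0, -2.048]
force: [-0.0, 0.4, -0.7]
width: 0.0114
```

move_arm --pt "0 0 -6 0 0 0" --pt "0 0 0 0 0 0" --pt "0 0 0 0 0 0" --pt "0 0 0 0 0 0" --pt "0 0 0 0 0 0"

```text
t: 16.2
eef_pos: [0.4691, -0.3012, 0.2822]
ee_rot: [-3.14, 0.0, -2.048]
force: [0.8, -0.0, -0.6]
width: 0.0116
```

Run:
```python
from h import *
np.set_printoptions(precision=4,suppress=True)
s=arm.get_state();print({k:s[k] for k in('t','eef_pos','ee_rot','force','width')})
T=tcp();np.save('T5.npy',T);im=arm.grab_frame('wrist')
for d in arm.spot_point('stand_hole0','wrist'):
    print('hole',d['xy'],d['score'],atz(ray('wrist',d['xy'],T),.045))
for d in arm.spot_point('spout_foot','wrist'): print('foot',d['xy'],d['score'])
cv2.imwrite('pics/h2.png',cv2.resize(im[150:290,240:380,::-1],None,fx=4,fy=4,interpolation=2))
```

```text
{'t': 16.2, 'eef_pos': array([ 0.4691, -0.3012,  0.2822]), 'ee_rot': array([-3.1398,  0.0003, -2.0482]), 'force': array([ 0.7559, -0.0281, -0.6315]), 'width': 0.01162596815269055}
hole [150.9, 88.2] 0.92 [ 0.5318 -0.4484  0.045 ]
hole [311.9, 221.5] 0.83 [ 0.4723 -0.298   0.045 ]
foot [312.9, 223.9] 0.75
```

View pics/h2.png

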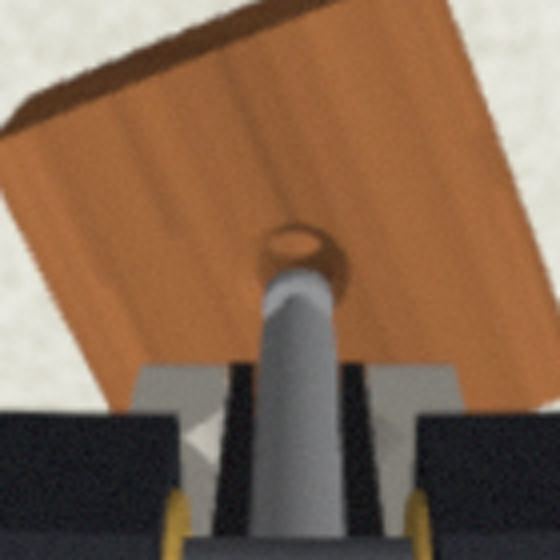

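Run:
```python
from h import *
np.set_printoptions(precision=4,suppress=True)
T=np.load('T5.npy')
for n,p,z in [('hole',(240+303/4,150+268/4),.045),('hole top rim',(240+303/4,150+225/4),.045),('foot near edge',(240+299/4,150+271/4),.0654),('foot left',(240+264/4,220),.0654),('foot right',(240+334/4,220),.0654)]:
  q=atz(ray('wrist',p,T),z);print(n,q,(np.linalg.inv(T)@np.r_[q,1])[:3]*1e3)
```

```text
hole [ 0.468  -0.2999  0.045 ] [ -0.5783   1.9759 237.2275]
hole top rim [ 0.4641 -0.3076  0.045 ] [  8.0146   1.9563 237.2249]
foot near edge [ 0.4653 -0.3068  0.0654] [  6.7601   1.1473 216.8267]
foot left [ 0.4714 -0.3081  0.0654] [  5.0931  -4.8605 216.838 ]
foot right [ 0.4608 -0.3026  0.0654] [  5.1008   7.1598 216.8164]
```

move_arm --pt "0 1.5 -5 0 0 0" --pt "0 0 -5 0 0 0" --pt "0 0 -5 0 0 0" --pt "0 0 -5 0 0 0" --pt "0 0 -3 0 0 0"

```text
t: 16.77
eef_pos: [0.4696, -0.2999, 0.2587]
ee_rot: [-3.139, 0.0, -2.048]
force: [2.9, 1.7, 2.3]
width: 0.0116
```

move_arm --pt "0 0 -2 0 0 0" --pt "0 0 -2 0 0 0" --pt "0 0 -2 0 0 0" --pt "0 0 -2 0 0 0" --pt "0 0 0 0 0 0"

```text
t: 17.18
eef_pos: [0.4697, -0.2995, 0.25]
ee_rot: [-3.139, 0.001, -2.048]
force: [5.1, 1.8, -0.8]
width: 0.0116
```

move_arm --pt "1 0.5 -3 0 0 0" --pt "0 0 -3 0 0 0" --pt "0 0 -3 0 0 0" --pt "0 0 -2 0 0 0" --pt "0 0 0 0 0 0"

```text
t: 17.6
eef_pos: [0.4699, -0.2992, 0.2386]
ee_rot: [-3.141, 0.0, -2.049]
force: [5.2, 1.2, -3.5]
width: 0.0114
```

move_arm --pt "1 0.5 -1 0 0 0" --pt "0 0 -1.5 0 0 0" --pt "0 0 -1.5 0 0 0" --pt "0 0 -1 0 0 0" --pt "0 0 0 0 0 0"

```text
t: 18.02
eef_pos: [0.4704, -0.2987, 0.2338]
ee_rot: [3.141, -0.0, -2.049]
force: [1.9, 0.6, 0.1]
width: 0.0115
```

move_arm --pt "0 0 -1 0 0 0" --pt "0 0 0 0 0 0" --pt "0 0 0 0 0 0" --pt "0 0 0 0 0 0" --pt "0 0 0 0 0 0"

```text
t: 18.43
eef_pos: [0.4704, -0.2987, 0.233]
ee_rot: [3.141, -0.0, -2.049]
force: [0.6, 0.2, -0.4]
width: 0.0116
```

move_arm --pt "0 0 -1 0 0 0" --pt "0 0 -1 0 0 0" --pt "0 0 0 0 0 0" --pt "0 0 0 0 0 0" --pt "0 0 0 0 0 0"

```text
t: 18.85
eef_pos: [0.4705, -0.2987, 0.2316]
ee_rot: [3.142, -0.0, -2.048]
force: [0.1, 1.1, 5.1]
width: 0.0117
```

move_arm --pt "0 0 0 0 0 0" --pt "0 0 0 0 0 0" --pt "0 0 0 0 0 0" --pt "0 0 0 0 0 0" --pt "0 0 0 0 0 0" --claw 120

```text
t: 19.27
eef_pos: [0.4706, -0.2987, 0.231]
ee_rot: [3.141, -0.0, -2.049]
force: [0.4, 0.1, -0.6]
width: 0.0391
```

move_arm --pt "0 0 4 0 0 0" --pt "0 0 8 0 0 0" --pt "0 0 10 0 0 0" --pt "0 0 12 0 0 0" --pt "0 0 15 0 0 0"

```text
t: 19.68
eef_pos: [0.4706, -0.2987, 0.2812]
ee_rot: [3.141, -0.0, -2.049]
force: [0.4, -0.3, -0.5]
width: 0.0461
```

move_arm --pt "0 0 20 0 0 0" --pt "0 0 20 0 0 0" --pt "0 0 20 0 0 0" --pt "0 0 15 0 0 0" --pt "0 0 0 0 0 0"

```text
t: 20.1
eef_pos: [0.4714, -0.2991, 0.3601]
ee_rot: [-3.135, 0.001, -2.048]
force: [0.1, 0.0, 1.1]
width: 0.0462
```

Run:
```python
from h import *
np.set_printoptions(precision=4,suppress=True)
s=arm.get_state();print({k:s[k] for k in('t','eef_pos','ee_rot','force','width')})
w=arm.grab_frame('wrist')[100:340,190:430,::-1]; sc=arm.grab_frame('scene')[130:270,190:410,::-1]
w=cv2.resize(w,(400,400),interpolation=2); sc=cv2.resize(sc,(400,254),interpolation=2); sc=cv2.copyMakeBorder(sc,0,146,0,0,0)
cv2.imwrite('pics/end.png',np.hstack([w,sc]))
```

```text
{'t': 20.1, 'eef_pos': array([ 0.4714, -0.2991,  0.3601]), 'ee_rot': array([-3.1347,  0.0006, -2.0479]), 'force': array([0.1446, 0.0038, 1.1326]), 'width': 0.04615963848093017}
```

View pics/end.png

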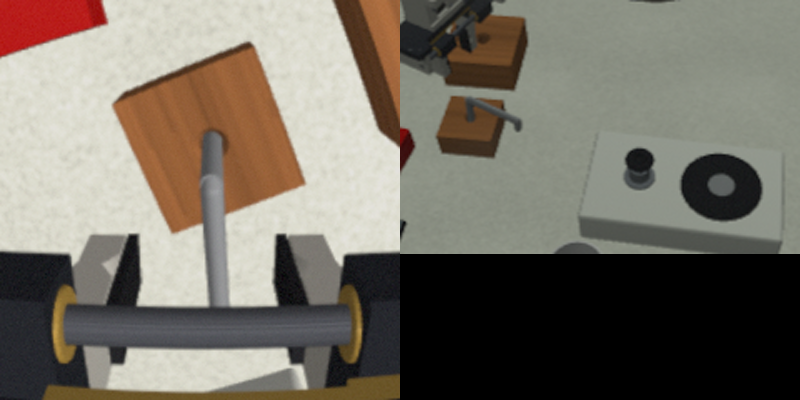

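The spout stands in the small brown stand, the ring has come back up and the gripper is clear. I'll let it settle, then hand in.

move_arm --pt "0 0 10 0 0 0" --pt "0 0 0 0 0 0" --pt "0 0 0 0 0 0" --pt "0 0 0 0 0 0" --pt "0 0 0 0 0 0"

```text
t: 20.62
eef_pos: [0.4706, -0.2986, 0.3646]
ee_rot: [3.141, -0.0, -2.049]
force: [-0.2, 0.5, -0.3]
width: 0.0464
```

```bash
python3 -c "
from h import *
print(arm.get_state()['force'],arm.job_done())"
```

```text
the job is handed in; nothing more can be done
[-0.21667187  0.54378876 -0.2921066 ] None
```

The spout is out of its port and standing in the smaller brown drying stand. I handed the job in at about 20.6 s; it gave no verdict.

- **Release:** I found the ring by touch at about 104–106 mm above the table and pressed it with both fingertips. My first grip held it down only about 5 mm, which left little margin. So I opened the fingers, pressed to about 6 mm and gripped again. The highest force I read was 18.5 N, against the 35 N limit. The tube came up without catching.
- **Placing:** The foot touched the hole's bottom at the expected height (5 N reading). Side forces of about 5 N on the way down eased after small corrections.
- **Last checks:** The final picture shows the spout upright in the hole, the ring back up and the gripper clear, with no contact force on the tool. I judged the lean and the ring's return by eye and did not measure them. I also did not re-measure the kettle, mug, mouse and phone, but nothing I did should have touched them.

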